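# Press a timber plug home with the bench locking pliers and release them

### The job

In the red-handled locking pliers, press the timber plug fully home into its half brick: push their raised red handle down until it snaps over centre, and let go so that they stay locked by themselves. Then flick their red release lever down so that they spring open by themselves and free the brick, and take your hand away. Leave the blue-handled pliers locked as they are.

Things in the scene. Friction and masses are not known exactly. Their poses are not given: they have to be found in the camera images.
- red: The pliers to use: red-gripped locking pliers on a plywood board (370 x 120 x 18 mm), a half brick under their jaw. Blue-gripped ones, alike, stand beside them on either side. Origin: bench level, under the pliers' body; x runs from the handle's free end to the jaw, z up. The handle's hinge axis (level, along y) lies at x -21, z 85 mm. All parts lie on the line y = 0.
- red_handle_grip (a point): Middle of the red grip's top face, where to push: 20 mm short of the free end, about 161 mm above the bench when raised, 93 mm when level. Handle 135 mm long, 26 wide, 16 thick. The frame moves with the handle: x from the free end to the hinge, z out of the top face; the hinge axis lies 115 mm along x and 8 mm below this point.
- red_handle (a joint): Red handle's angle, rad: 0 raised (37 degrees above level, a spring holds it there), grows as it is pressed down, 0.65 level at its stop. Needs up to about 8 N at the grip until dead centre, between 0.5 and 0.56; beyond, it snaps to 0.65 and stays locked. Kicked back past dead centre it springs up to 0 by itself.
- red_release_pad (a point): Middle of the top face of the red release lever's paddle (50 x 30 x 5 mm, level at rest, 67 mm above the bench), beyond the handle's free end on its centre line. The lever's axle lies 45 mm towards the handle and 2.5 mm lower. Pressing the paddle down makes the lever's nose kick the locked handle up; the handle swings up and away from the paddle.
- red_release (a joint): Red release lever's angle, rad: 0 at rest (a light spring returns it), grows as the paddle is pressed down, stop at 0.5 (middle of the paddle about 20 mm lower). Frees the locked handle at about 0.3 (13 mm lower), with about 5 N.
- red_plug (a joint): How far the round timber plug (18 mm across) under the red pliers' jaw is pressed into its half brick, m: starts between 0 and 0.005; 0.015 to 0.016 is fully home, as the locked jaw leaves it. It is tight and stays where the jaw has pressed it.
- blue_handle (a joint): Angle of the blue handle of the other pliers, rad: 0 locked, grows as it is raised, 0.65 fully raised. They start locked on another half brick, with their handle level, and shall stay so.

How it is judged:
By the outcome, as a careful person would: the job done as asked, in the order asked, and still so for the second after the job is handed in, with the robot touching nothing.
It also fails if it takes over 38 s, if anything falls off the work surface, if the arm or the gripper's body presses on something with over 40 N, if the wrist force passes 120 N, or if a joint passes its speed limit or range.

### The arm

A 6-joint arm with a two-finger parallel gripper is mounted at the origin on the work surface; the furniture and walls round the work are solid. World frame = base frame: x ahead of the robot, y to its left, z up, the work surface at z = 0. Lengths are in mm, angles in rad, forces in N, time in s.
With the tool pointing down it reaches from about 275 to 750 mm from the base axis. Payload 10.2 kg.
Tool frame: the origin (TCP) lies on the centre line of the jaws, within the pads' length; the fingertips stand 25 mm ahead of it and the grasp point (between the pads) lies 6 mm ahead of it; z points along the fingers, y is the line along which they close (so a half turn about z gives the same grasp; the last joint's range is limited). The gripper opens to 88 mm and grips with 3 to 60 N. Pads are 18 mm wide; open, the fingers measure 123 mm over their backs; the gripper's body (75 mm by 187 mm) begins 45 mm behind the grasp point.
Start: joints at [0.955, 0.313, 1.498, -0, 1.331, -0.223], TCP at [200.971, 485.018, 263.72] pointing down, gripper open.
Joint ranges: [-2.94, 2.94], [-0.97, 2.17], [0.19, 2.56], [-1.23, 4.37], [0.02, 3.11], [-2.88, 2.88]. Speed limits (rad/s): [2.39, 2.39, 3.01, 3.14, 3.14, 3.14].

### API

Orientations are given as a unit quaternion [w, x, y, z].
In Python, from bench import env gives the robot as it stands.
- The arm moves only by the tool servo_tool, never from a script. Its argument "plan" is text: rows parted by semicolons, each of 4 numbers parted by spaces: the shift along the world's x, y, z in mm, then the turn about the world's z in rad. In form: x y z yaw; .... A call has 1 to 10 rows; each row is the pose to reach, as a shift and turn from the pose commanded when the call began; what a row does not reach only later rows make up. A row lasts 1/12 s, in which the tool goes at most 41.7 mm and 7.16 degrees, less where a joint would pass 70% of its speed; a pose out of reach is approached as far as the arm can. A call with a gripper value outside its range is refused whole. "hand" is the finger opening in mm, from 0 to 88.1, set as the call begins (left out, the last holds). The fingers move at their own pace and stop on an object; "squeeze" is the grip in N (left out, the last holds). Time passes only in rows, so rows that repeat a pose let the fingers close. It gives the time, the measured TCP pose, the force, the opening and the grip force at its end, in the units of the state.
- env.read_state(): the state, without advancing time (a new reading comes with each control period).
- env.capture(name): name is "side" or "top" or "wrist"; returns (picture, depth): 420x560x3 uint8, red, green, blue; 420x560 float32, mm along the optical axis (not along the pixel's ray), 0 where there is no reading.
- env.camera_info(name): a dict with "fx", "fy", "cx", "cy" (pixels), "pose" (4x4, takes a point from camera to world coordinates); the wrist camera has in their place "mount" (4x4, takes a point from camera to tool coordinates, whose origin is the TCP and whose axes are the flange's). Camera axes: x right, y up, looking along -z (the intrinsics and any distortion apply to the point x, -y, -z); pixel columns grow to the right and rows downward; lengths in mm; the calibration is good to about 2 mm. A picture is of the moment at which its call begins: read the wrist's pose just before it. camera_info takes no time and is no camera call.
- env.finish_job(): hands the job in; it is judged then, once.
Trained networks look in the newest picture that a camera, given by its name, has taken for a name from the list of things; names that differ only in an ending like _2 or _b are one class to them, and where a whole thing is asked for, a point or a joint stands for the part that bears it (a point fixed in the world has none). Each returns a list of dicts, best first, with "conf" (0 to 1); they miss things now and then, are a little off and sometimes report something else, mostly with a low value. They report only what shows in the picture. A call takes as long as a camera call.
- env.search_frame(camera, query): "centre" ([column, row] in pixels, amid what is visible of it).
- env.outline_of(camera, query): "region" (420x560 bool, what is visible of it) and "centre" ([column, row] in pixels, amid what is visible of it).
- env.tip_of(camera, query): "centre" ([column, row] in pixels: a listed point, or the origin of a listed thing).
The state is a dict: "t": time; "qpos": joint angles; "joint_velocities": joint speeds; "joint_efforts": joint torques, N m; "position": TCP position; "tool_rot": TCP orientation; "ft_force": force on the tool from outside, world axes, zero at the start; "wrist_torque": the same for the moment, N m; "finger_gap": opening from 0.0 (shut) to 1.0 (fully open); "grip_force": force on a finger pad.
Only numpy, scipy, OpenCV 4.12 (cv2) and the standard library are available. Lean on these libraries where they do the work, as an engineer would, in place of code of your own. Each camera call takes 0.05 s, during which the arm holds its last target. There are 200 camera calls.

## Working session

There is one attempt and no reset: what is moved stays moved. The work goes in short steps, Python scripts to look and compute and a tool call to move; the robot and the scene stay as the last step left them, time stands still between calls to the robot, and variables do not carry over. Pictures are saved under pics/ and viewed, at most 10 in all, crops included, and the job is handed in when it is done.

Besides the shell and the picture viewer there is one more tool, called by a JSON object that holds its "api" and its "payload", one argument or row to a line. servo_tool: Moves the arm, as the interface text tells. Its arguments: {"type":"object","properties":{"plan":{"type":"string"},"hand":{"type":"number"},"squeeze":{"type":"number"}},"required":["plan"]}

```bash
mkdir -p pics; cat > h.py <<'E'
from bench import env
import numpy as np, cv2
def world(cam,px,depth,r=2):
    i=env.camera_info(cam); c,w=px; c0,w0=int(round(c)),int(round(w))
    d=depth[max(w0-r,0):w0+r+1,max(c0-r,0):c0+r+1]; d=np.median(d[d>0])
    p=np.array([(c-i['cx'])/i['fx']*d,-(w-i['cy'])/i['fy']*d,-d,1])
    return (np.array(i['pose'])@p)[:3]
E
python3 - <<'E'
from h import *
out=[]
for cam in ("top","side"):
    p,d=env.capture(cam); out.append(p); np.save(cam,d)
    cv2.imwrite(f'pics/{cam}1.png',p[:,:,::-1])
    for q in ("red_handle_grip","red_release_pad","red"):
        for r in env.tip_of(cam,q)[:2]: print(cam,q,r['conf'],np.round(r['centre'],1),world(cam,r['centre'],d).round(1))
print(env.read_state()); print({k:v for k,v in env.camera_info('top').items()})
E
```

```text
top red_handle_grip 0.97 [142.2 238.5] [535.1 257.1 158.5]
top red_release_pad 0.82 [142.8 279.5] [446.6 279.7  68.6]
top red 0.6 [172.4 198.4] [628.9 208.6  88.1]
side red_handle_grip 0.88 [233.6 130.7] [536.9 253.3 155.8]
side red_release_pad 0.56 [199.7 161. ] [439.  273.9  61. ]
side red 0.86 [273.4 175.5] [631.5 206.   22. ]
{'t': 0.4, 'qpos': array([ 9.54575951e-01,  3.13029126e-01,  1.49779661e+00, -1.10585186e-05,
        1.33100770e+00, -2.23375320e-01]), 'joint_velocities': array([-0.0011848 , -0.00080931, -0.00093239, -0.00031033, -0.00174041,
        0.00013955]), 'joint_efforts': array([-1.05844403e-03, -4.01771522e+01, -2.52190965e+01,  6.94328290e-02,
        3.25960550e-02, -4.39423934e-05]), 'position': array([200.96826223, 484.98860185, 263.61766731]), 'tool_rot': array([-4.41630540e-05,  1.95160616e-01,  9.80771288e-01, -1.12124733e-04]), 'ft_force': array([-0.26992675, -0.48469742, -0.03486309]), 'wrist_torque': array([-0.03271155,  0.00906634,  0.01106976]), 'grip_force': 0.0, 'finger_gap': 0.9989414165160782}
{'fx': 465.4023950695428, 'fy': 465.4023950695428, 'cx': 279.13318035363073, 'cy': 217.41073522292476, 'pose': array([[-2.06897165e-02,  9.95307422e-01, -9.45255106e-02,
         4.80705835e+02],
       [-9.99631681e-01, -1.89330514e-02,  1.94433176e-02,
        -1.28114794e+01],
       [ 1.75624220e-02,  9.48929717e-02,  9.95332550e-01,
         1.14267245e+03],
       [ 0.00000000e+00,  0.00000000e+00,  0.00000000e+00,
         1.00000000e+00]])}
```

View pics/top1.png

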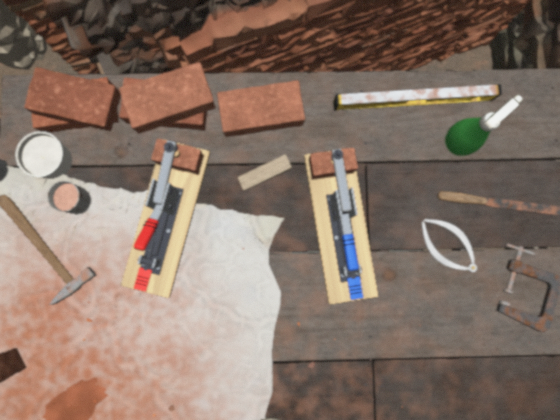

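View pics/side1.png

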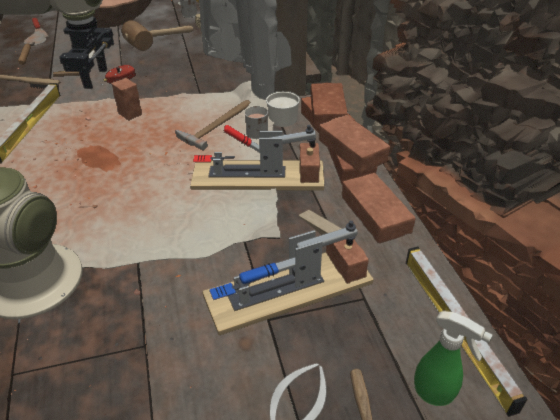

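The top picture shows the red pliers at about (160,220): raised grip at (146,235), paddle at (143,278). The blue pliers are at (343,230), well clear. The side view agrees. Next I'll refine the axis from the colour masks and depth.

```bash
python3 - <<'E'
from h import *
p=cv2.imread('pics/top1.png'); d=np.load('top.npy'); h=cv2.cvtColor(p,cv2.COLOR_BGR2HSV)
i=env.camera_info('top')
v,u=np.mgrid[:420,:560]
P=np.stack([(u-i['cx'])/i['fx']*d,-(v-i['cy'])/i['fy']*d,-d,np.ones_like(d)],-1)@np.array(i['pose']).T
P=P[...,:3]
roi=(u>115)&(u<215)&(v>130)&(v<305)
red=roi&((h[...,0]<6)|(h[...,0]>174))&(h[...,1]>190)&(h[...,2]>120)
for n,a,b in (('grip',215,258),('pad',258,300)):
    m=red&(v>a)&(v<b); q=P[m]
    print(n,m.sum(),q.mean(0).round(1),np.median(q,0).round(1),cv2.minAreaRect(q[:,:2].astype(np.float32)))
b=roi&(P[...,2]>10)&(P[...,2]<26)&(h[...,0]>12)&(h[...,0]<30)&(h[...,1]>70)
q=P[b]; print(len(q),cv2.minAreaRect(q[:,:2].astype(np.float32)))
E
```

```text
grip 127 [541.4 249.6 161.5] [540.5 251.2 154.3] ((500.706787109375, 128.89349365234375), (279.6574401855469, 60.93474197387695), 69.6739501953125)
pad 0 [nan nan nan] [nan nan nan] ((0.0, 0.0), (0.0, 0.0), 0.0)
2856 ((593.9841918945312, 240.0374298095703), (120.68950653076172, 370.0765380859375), 74.23323822021484)<stdin>:11: RuntimeWarning: Mean of empty slice.
  ret = um.true_divide(
  return _methods._mean(a, axis=axis, dtype=dtype,
```

{"api": "servo_tool", "payload": {
  "plan": "40 -27 0 0.03;80 -55 0 0.06;120 -82 0 0.09;160 -110 -5 0.118;200 -137 -10 0.118;240 -164 -15 0.118;275 -188 -20 0.118;305 -209 -30 0.118;325 -222 -40 0.118;335 -229 -40 0.118",
  "hand": 0,
  "squeeze": 30
}}

```text
t: 1.23
position: [537.7, 253.9, 222.5]
tool_rot: [-0.0, 0.138, 0.99, -0.0]
ft_force: [-0.2, 1.2, 0.1]
finger_gap: 0.265
grip_force: 0.0
```

{"api": "servo_tool", "payload": {
  "plan": "0 0 0 0;0 0 0 0;0 0 0 0"
}}

```text
t: 1.48
position: [535.5, 256.4, 223.8]
tool_rot: [-0.0, 0.137, 0.991, 0.0]
ft_force: [0.1, -0.8, -0.5]
finger_gap: 0.043
grip_force: 0.0
```

```bash
python3 - <<'E'
from h import *
s=env.read_state(); print(s['t'],s['position'],s['tool_rot'],s['finger_gap'],s['ft_force'])
p,d=env.capture('wrist'); cv2.imwrite('pics/w1.png',p[:,:,::-1])
from scipy.spatial.transform import Rotation as R
i=env.camera_info('wrist'); M=np.array(i['mount']); T=np.eye(4); q=s['tool_rot']; T[:3,:3]=R.from_quat(np.r_[q[1:],q[0]]).as_matrix(); T[:3,3]=s['position']
print(M.round(2))
for n in ("red_handle_grip","red_release_pad"):
  for r in env.tip_of('wrist',n)[:1]:
    c,w=r['centre']; dd=d[int(w)-2:int(w)+3,int(c)-2:int(c)+3]; dd=np.median(dd[dd>0])
    print(n,r['conf'],c,w,(T@M@[(c-i['cx'])/i['fx']*dd,-(w-i['cy'])/i['fy']*dd,-dd,1])[:3])
E
```

```text
1.4833 [535.52911869 256.42238022 223.81256047] [-1.48923151e-04  1.36879524e-01  9.90587686e-01  9.67652810e-05] 0.04293552342320422 [ 0.08069637 -0.77662805 -0.49143903]
[[   0.      0.95    0.32   83.02]
 [   1.     -0.      0.     -0.9 ]
 [   0.      0.32   -0.95 -119.81]
 [   0.      0.      0.      1.  ]]
red_handle_grip 0.96 281.9 244.1 [530.96564258 257.6052757  161.13619995]
red_release_pad 0.71 279.1 68.3 [442.18066882 280.78571704  66.7724782 ]
```

View pics/w1.png

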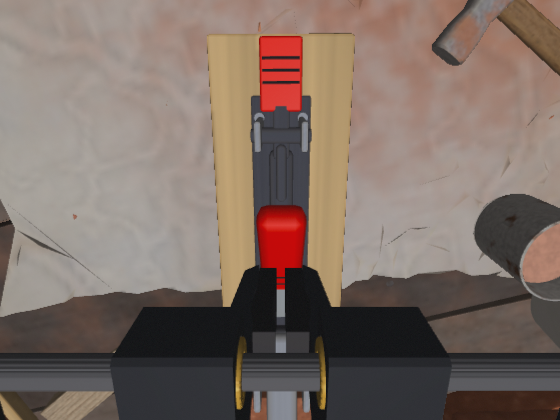

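The wrist view is aligned: the grip at (282,244) and the paddle at (280,68) sit on the tool's centre line. The measured heights are 161 and 67 mm, as the task states. Now pressing along the arc.

{"api": "servo_tool", "payload": {
  "plan": "0 0 -18 0;0 0 -30 0;-2 1 -37 0;-6 2 -44 0;-10 3 -52 0;-14 4 -60 0;-17 5 -68 0;-20 6 -76 0;-22 6 -84 0;-24 7 -90 0"
}}

```text
t: 2.47
position: [511.6, 263.3, 133.3]
tool_rot: [0.0, 0.137, 0.991, 0.0]
ft_force: [0.9, -1.2, 0.9]
finger_gap: 0.007
grip_force: 0.5
```

{"api": "servo_tool", "payload": {
  "plan": "-1 0 -6 0;-2 1 -11 0;-2 1 -15 0;-2 1 -15 0;-2 1 -15 0"
}}

```text
t: 2.88
position: [510.1, 264.0, 118.6]
tool_rot: [-0.0, 0.137, 0.991, -0.0]
ft_force: [0.5, 0.4, 0.0]
finger_gap: 0.001
grip_force: 0.0
```

{"api": "servo_tool", "payload": {
  "plan": "0 0 -1 0;0 0 -2 0;0 0 -2 0;0 0 20 0;0 0 50 0;-20 5 60 0;-40 11 60 0;-40 11 60 0"
}}

```text
t: 3.55
position: [467.8, 275.9, 179.4]
tool_rot: [-0.0, 0.136, 0.991, 0.0]
ft_force: [0.2, 0.3, 0.4]
finger_gap: 0.008
grip_force: 0.0
```

```bash
python3 - <<'E'
from h import *
s=env.read_state(); print(s['position'])
p,d=env.capture('side'); cv2.imwrite('pics/s2.png',cv2.resize(p[90:210,150:370,::-1],None,fx=3,fy=3,interpolation=2))
for n in ("red_handle_grip","red_release_pad"):
  for r in env.tip_of('side',n)[:1]: print(n,r['conf'],r['centre'],world('side',r['centre'],d))
E
```

```text
[467.79549019 275.8843801  179.38035784]
red_handle_grip 0.68 [229.2, 148.9] [522.68214305 266.35628058  91.21981436]
red_release_pad 0.71 [199.6, 158.9] [439.64907676 276.02674367  66.54301277]
```

View pics/s2.png

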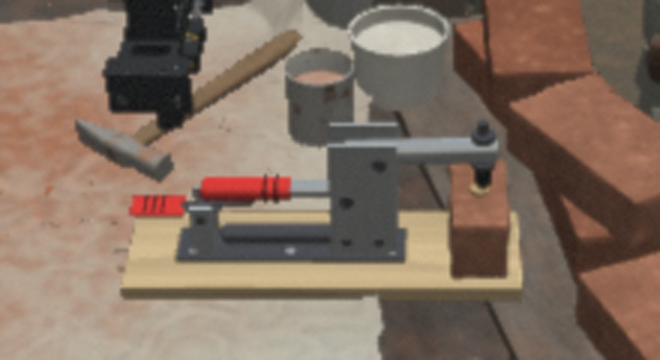

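The handle is level and locked (grip at crop (245,188)), and the jaw is down on the plug. Next the release paddle at crop (158,206).

{"api": "servo_tool", "payload": {
  "plan": "-15 3 -15 0;-30 6 -35 0;-30 6 -60 0;-30 6 -78 0;-30 6 -86 0;-30 6 -91 0;-30 6 -96 0;-30 6 -100 0;-30 6 -104 0;-30 6 -104 0"
}}

```text
t: 4.53
position: [440.6, 281.2, 74.8]
tool_rot: [0.001, 0.137, 0.991, 0.0]
ft_force: [-0.3, -0.5, 3.0]
finger_gap: 0.003
grip_force: 1.3
```

```bash
python3 - <<'E'
from h import *
p,d=env.capture('side'); cv2.imwrite('pics/s3.png',cv2.resize(p[90:210,150:370,::-1],None,fx=3,fy=3,interpolation=2))
E
```

```text
(no output)
```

View pics/s3.png

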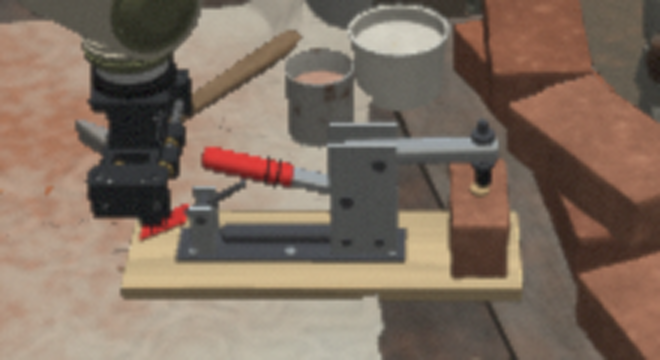

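The handle is springing up past centre (grip at crop (245,165)), clear of the gripper. Now I'll hold briefly, then retract up and back.

{"api": "servo_tool", "payload": {
  "plan": "0 0 0 0;0 0 0 0;-3 1 8 0;-8 3 20 0;-20 6 50 0;-40 12 85 0;-60 20 120 0;-80 30 150 0;-100 40 170 0;-100 40 170 0"
}}

```text
t: 5.42
position: [337.7, 322.8, 249.6]
tool_rot: [0.003, 0.135, 0.991, 0.002]
ft_force: [0.1, 0.6, 0.4]
finger_gap: 0.004
grip_force: 0.0
```

{"api": "servo_tool", "payload": {
  "plan": "0 0 0 0;0 0 0 0;0 0 0 0;0 0 0 0;0 0 0 0;0 0 0 0"
}}

```text
t: 5.92
position: [340.2, 320.7, 244.2]
tool_rot: [-0.0, 0.137, 0.991, -0.0]
ft_force: [0.4, 0.2, 0.4]
finger_gap: 0.005
grip_force: 0.0
```

```bash
python3 - <<'E'
from h import *
p,d=env.capture('side'); cv2.imwrite('pics/s4.png',cv2.resize(p[90:330,150:400,::-1],None,fx=2.4,fy=2.4,interpolation=2))
for n in ("red_handle_grip","red_release_pad"):
  for r in env.tip_of('side',n)[:1]: print(n,r['conf'],r['centre'],world('side',r['centre'],d))
E
```

```text
red_handle_grip 0.56 [236.4, 128.0] [583.47751592 503.82461047   1.64954552]
red_release_pad 0.78 [200.6, 156.7] [443.81188993 285.52320079  66.63100863]
```

View pics/s4.png

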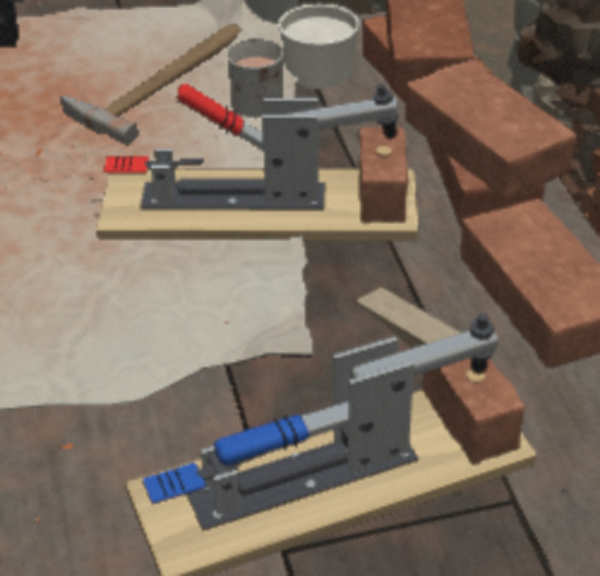

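The red handle is fully raised (crop (210,107)), the jaw is off the plug, and the plug (383,150) sits nearly flush. The paddle is back level, and the blue pliers are still locked.

```bash
python3 -c "
from bench import env
print(env.finish_job())"
```

```text
the job is handed in; nothing more can be done
None
```

The job is handed in: the red pliers pressed the plug in and stayed locked on their own, then sprang open when I pressed the release lever; the hand is clear and the blue pliers are still locked. The plug looks home in the side view, but I didn't measure its depth.

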